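# Empty the deburrer's catch tray and hold its guard open

### The job

Clear the green bench deburring machine for inspection: stand both finished steel collars from its catch tray upright on the floor of the blue tote, with the guard still shut. Then lift the yellow-framed guard by its black bar handle until it is open 45 degrees from level (in line with the red mark on the quadrant beside it) and keep it there: it falls shut when let go, so finish while still holding it. Leave the can, the hammer and the mug alone.

Things in the scene. Friction and masses are not known exactly. Their poses are not given: they have to be found in the camera images.
- machine: Green bench deburring machine, fixed. Origin on the bench under the middle of the guard's hinge line; z up, -x its front, y along the hinge. The working box under the guard is 120 mm high and reaches 170 mm forward and 115 mm to either side; the motor head behind the hinge is 250 mm wide and 240 mm high, the round motor on it 290 mm. A low slide leads forward to the catch tray.
- tray_in (a point): Centre of the floor of the machine's steel catch tray, 345 mm in front of the hinge line and 4 mm above the bench; axes as the machine's. Tray 160 (x) x 280 (y) mm outside, walls 4 mm thick, 26 mm high, part of the machine.
- mark (a point): Red 45-degree mark on the thin steel quadrant that stands beside the guard, at the machine's +y side (129 mm from the middle). The mark points straight away from the hinge line; this point is 129 mm from it.
- guard (a joint): Opening angle of the guard in rad: 0 = shut and level, grows as its front edge rises, 0.785 = 45 degrees, stop at 1.35. Guard: yellow frame with clear pane, 170 mm deep from the hinge, 230 mm wide, 10 mm thick, 0.4 to 0.8 kg; plain low-friction hinge, no spring: it falls shut from any angle when let go.
- guard_hinge (a point): Point in the middle of the guard's hinge line, 120 mm above the bench; the guard turns about the machine's y axis through it. The point's axes turn with the guard (equal to the machine's when shut).
- guard_handle (a point): Middle of the guard's black handle: a round bar 12 mm thick, 140 mm long, parallel to the hinge. In the guard's frame it lies 225 mm in front of the hinge (-x) and 30 mm above it, so 55 mm beyond the front edge and 20 mm above the top face; 150 mm above the bench when shut. Arms at the bar's ends join it to the frame. The bar can turn between the fingers: the gripper need not tilt.
- tote: Blue open plastic tote, fixed to the bench: 220 (x) x 170 (y) mm outside, 70 mm high, walls 4 mm thick, floor top 4 mm above the bench. Origin at the centre of its underside; z up, x along its long side.
- collar_a_mid (a point): Centre (half-way up) of a loose, bare steel collar: a short upright pipe piece, 50 mm outside and 42 mm inside diameter, 50 mm tall, about 0.22 kg, z along its axis. It starts standing on the catch tray's floor, towards the machine's +y end.
- collar_b_mid (a point): Centre (half-way up) of a loose, bare steel collar: a short upright pipe piece, 50 mm outside and 42 mm inside diameter, 50 mm tall, about 0.22 kg, z along its axis. It starts standing on the catch tray's floor, towards the machine's -y end.
- can: Bystander: red can, 60 mm thick, 160 mm tall, standing; origin at the centre of its underside.
- hammer: Bystander: hammer lying flat on the bench; origin under its middle.
- mug: Bystander: white mug, 80 mm wide, 90 mm tall; origin at the centre of its underside.

How it is judged:
By the outcome, as a careful person would: the job done as asked, in the order asked, and still so for the second after the job is handed in, while the arm keeps its last pose, push and grip.
It also fails if it takes over 72 s, if anything falls off the work surface, if the arm or the gripper's body presses on something with over 40 N, if the wrist force passes 120 N, or if a joint passes its speed limit or range.

### The arm

A 7-joint arm with a two-finger parallel gripper is mounted at the origin on the work surface. World frame = base frame: x ahead of the robot, y to its left, z up, the work surface at z = 0. Lengths are in m, angles in rad, forces in N, time in s.
With the tool pointing down it reaches from about 0.425 to 0.825 m from the base axis. Payload 3.6 kg.
Tool frame: the origin (TCP) lies midway between the tips of the shut fingers; the grasp point (between the pads) lies 19 mm behind it; z points along the fingers, y is the line along which they close (so a half turn about z gives the same grasp; the last joint's range is limited). The gripper opens to 85 mm and grips with 20 to 120 N. Pads are 22 mm wide; open, the fingers measure 114 mm over their backs; the gripper's body (76 mm by 85 mm) begins 54 mm behind the grasp point. The pads swing forward as they close: fully open they stand 13 mm farther back than shut.
Start: joints at [-1.194, 0.615, -0.013, 1.423, 0.008, 1.103, -0.04], TCP at [0.255, 0.598, 0.231] pointing down, gripper open.
Joint ranges: [-3.12, 3.12], [-0.3, 2.06], [-1.34, 1.32], [0.26, 2.42], [-1.36, 4.5], [0.01, 1.98], [-2.84, 2.84]. Speed limits (rad/s): [2.79, 2.79, 3.14, 3.14, 3.14, 3.14, 3.14].

### API

Orientations are given as a unit quaternion [w, x, y, z].
In Python, from rig import telemetry, snapshot, camera_params, job, finder gives the robot as it stands.
- The arm moves only by the shell command python3 -m handwheel 'ROWS'. ROWS is a JSON object of lists of equal length, an entry for each row: "jaw": the closure, from 0 (fully open) to 1 (shut); "xyz": the shift along the tool's x, y, z in cm, a list of three; "spin": the turn about the tool's z in degrees. In form: {"jaw": [jaw, ...], "xyz": [[x, y, z], ...], "spin": [spin, ...]}. A call has exactly 10 rows; each row shifts and turns the commanded pose from where the row before left it, along the tool's axes as they then stand; what a row does not reach is not made up. A row lasts 1/10 s, in which the tool goes at most 50 mm and 8.59 degrees, less where a joint would pass 70% of its speed; a pose out of reach is approached as far as the arm can. A call with a gripper value outside its range is refused whole. The fingers move at their own pace and stop on an object; the grip force is fixed at half the most. Time passes only in rows, so rows that do not move let the fingers close, or fill a call up. It gives the time, the measured TCP pose, the force, the opening and the grip force at its end, in the units of the state.
- telemetry.get_obs(): the state, without advancing time (a new reading comes with each control period).
- snapshot(name): name is "side" or "top" or "wrist"; returns the picture (384x512x3 uint8, red, green, blue); there is no depth.
- camera_params(name): a dict with "mtx" (3x3 intrinsics, pixels), "dist_coeffs" ([k1, k2, p1, p2, k3] as OpenCV has them; the pictures are not rectified), "world_to_cam" (4x4, takes a point from world to camera coordinates). Camera axes: x right, y down, z forward; pixel columns grow to the right and rows downward; lengths in m; the calibration is good to about 2 mm. A picture is of the moment at which its call begins: read the wrist's pose just before it. camera_params takes no time and is no camera call; for the wrist camera it gives the pose at the moment of the call.
- job.job_done(): hands the job in; it is judged then, once.
Trained networks look in the newest picture that a camera, given by its name, has taken for a name from the list of things; names that differ only in an ending like _2 or _b are one class to them, and where a whole thing is asked for, a point or a joint stands for the part that bears it (a point fixed in the world has none). Each returns a list of dicts, best first, with "conf" (0 to 1); they miss things now and then, are a little off and sometimes report something else, mostly with a low value. They report only what shows in the picture. A call takes as long as a camera call.
- finder.boxes_of(thing, camera): "point" ([column, row] in pixels, amid what is visible of it).
- finder.regions_of(thing, camera): "region" (384x512 bool, what is visible of it) and "point" ([column, row] in pixels, amid what is visible of it).
- finder.place_of(thing, camera): "point" ([column, row] in pixels: a listed point, or the origin of a listed thing).
The state is a dict: "clock": time; "joint_pos": joint angles; "joint_vel": joint speeds; "joint_torque": joint torques, N m; "tool_pos": TCP position; "tcp_rot": TCP orientation; "ft_force": force on the tool from outside, world axes, zero at the start; "wrist_torque": the same for the moment, N m; "width": finger opening in m; "grasp_force": force on a finger pad.
Only numpy, scipy, OpenCV 4.12 (cv2) and the standard library are available. Lean on these libraries where they do the work, as an engineer would, in place of code of your own. Each camera call takes 0.05 s, during which the arm holds its last target. There are 200 camera calls.

## Working session

There is one attempt and no reset: what is moved stays moved. The work goes in short steps, Python scripts to look and compute and a shell command to move; the robot and the scene stay as the last step left them, time stands still between calls to the robot, and variables do not carry over. Pictures are saved under pics/ and viewed, at most 10 in all, crops included, and the job is handed in when it is done.

```bash
mkdir -p pics
cat > h.py <<'E'
import numpy as np, cv2
from rig import telemetry, snapshot, camera_params, job, finder
def ray(p,cam):
    c=camera_params(cam);K=np.array(c["mtx"]);d=np.array(c["dist_coeffs"]);T=np.array(c["world_to_cam"])
    u=cv2.undistortPoints(np.array([[p]],float),K,d)[0,0]
    R=T[:3,:3];o=-R.T@T[:3,3];return o,R.T@np.array([u[0],u[1],1.])
def onz(p,cam,z):
    o,r=ray(p,cam);return o+r*(z-o[2])/r[2]
def tri(ps):
    A=np.zeros((3,3));b=np.zeros(3)
    for p,c in ps:
        o,r=ray(p,c);r=r/np.linalg.norm(r);M=np.eye(3)-np.outer(r,r);A+=M;b+=M@o
    return np.linalg.solve(A,b)
def proj(P,cam):
    c=camera_params(cam);T=np.array(c["world_to_cam"])
    return cv2.projectPoints(np.array([P],float),cv2.Rodrigues(T[:3,:3])[0],T[:3,3],np.array(c["mtx"]),np.array(c["dist_coeffs"]))[0][0,0]
E
python3 - <<'E'
from h import *
np.set_printoptions(precision=3,suppress=True)
o=telemetry.get_obs();print(o["clock"],o["tool_pos"],o["tcp_rot"])
Z=dict(machine=0,tray_in=.004,guard_hinge=.12,guard_handle=.15,mark=.12+.129*.7071,tote=0,collar_a_mid=.029,collar_b_mid=.029,can=0,hammer=0,mug=0)
for cam in("top","side","wrist"):
    im=snapshot(cam);cv2.imwrite(f"pics/{cam}0.png",im[:,:,::-1])
    for n in Z:
        print(cam,n,[(np.round(r["point"],1).tolist(),round(r["conf"],2),onz(r["point"],cam,Z[n])[:2].round(3).tolist()) for r in finder.place_of(n,cam)[:3]])
E
```

```text
0.0 [0.255 0.597 0.23 ] [-0.     0.2    0.98  -0.001]
top machine [([356.7, 207.7], 0.76, [0.576, -0.344])]
top tray_in [([250.9, 205.8], 0.8, [0.574, 0.006])]
top guard_hinge [([366.3, 208.7], 0.84, [0.569, -0.339])]
top guard_handle [([295.0, 205.6], 0.92, [0.573, -0.121])]
top mark [([343.3, 157.6], 0.79, [0.706, -0.246])]
top tote [([155.7, 224.0], 0.76, [0.506, 0.317])]
top collar_a_mid [([245.9, 190.3], 0.65, [0.622, 0.023])]
top collar_b_mid [([252.6, 224.8], 0.43, [0.512, -0.001])]
top can [([168.2, 157.1], 0.86, [0.728, 0.285])]
top hammer [([237.7, 138.8], 0.57, [0.795, 0.056])]
top mug [([301.9, 148.9], 0.92, [0.767, -0.159]), ([367.8, 207.0], 0.62, [0.579, -0.382])]
side machine [([188.7, 167.6], 0.45, [0.507, 0.306]), ([251.2, 223.0], 0.37, [0.634, 0.04])]
side tray_in [([231.5, 237.1], 0.84, [0.569, 0.006])]
side guard_hinge [([282.2, 345.7], 0.59, [0.58, -0.34])]
side guard_handle [([246.9, 242.5], 0.91, [0.576, -0.118])]
side mark [([331.3, 266.4], 0.56, [0.7, -0.255]), ([233.8, 239.6], 0.49, [0.541, -0.145])]
side tote [([188.0, 168.5], 0.87, [0.504, 0.303])]
side collar_a_mid [([248.4, 223.0], 0.93, [0.62, 0.021]), ([327.8, 261.3], 0.73, [0.775, -0.149])]
side collar_b_mid [([215.5, 234.3], 0.83, [0.528, 0.009]), ([254.2, 156.7], 0.21, [0.711, 0.267])]
side can [([255.9, 159.3], 0.7, [0.723, 0.284])]
side hammer []
side mug [([322.1, 270.5], 0.61, [0.762, -0.154])]
wrist machine []
wrist tray_in []
wrist guard_hinge []
wrist guard_handle []
wrist mark []
wrist tote []
wrist collar_a_mid []
wrist collar_b_mid []
wrist can []
wrist hammer []
wrist mug []
```

View pics/top0.png

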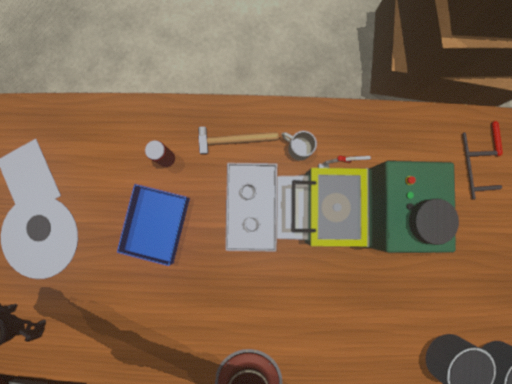

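View pics/side0.png

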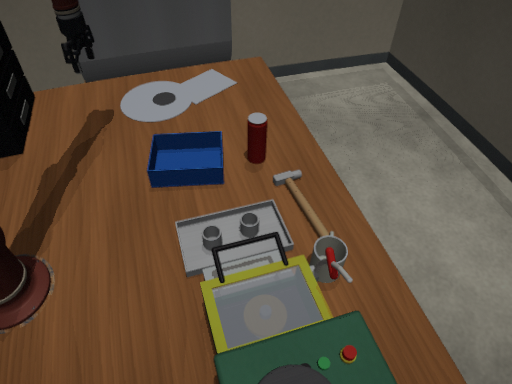

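The top view shows the tray at about (251,206), with the collars at (247,191) and (251,225). The tote is at (155,224), yawed about -14°, and the handle is at (295,206). The side view agrees, and the hammer and can are clear of the path. Machine +x is world -y. I'll move over the collars and look from near.

```bash
python3 -m handwheel '{"jaw":[0,0,0,0,0,0,0,0,0,0],"xyz":[[-3.5,0,0],[-3.5,0,0],[-3.5,0,0],[-3.5,0,0],[-3.5,0,0],[-3.5,0,0],[-3.5,0,0],[-3.5,0,0],[-3.5,0,0],[-3.5,0,0]],"spin":[6.7,6.7,6.7,6.7,6.7,6.7,6.7,6.7,6.7,6.7]}'
```

```text
clock: 2.8
tool_pos: [0.4539, 0.3313, 0.2314]
tcp_rot: [0.0, 0.71, 0.704, 0.0]
ft_force: [0.4, 0.0, 0.7]
width: 0.0855
grasp_force: 0.0
```

```bash
cat >> h.py <<'E'
def look(names,tag=None,cams=("top","side","wrist")):
    Z=dict(tray_in=.004,guard_hinge=.12,guard_handle=.15,tote=0,collar_a_mid=.029,collar_b_mid=.029)
    for cam in cams:
        im=snapshot(cam)
        if tag: cv2.imwrite(f"pics/{cam}{tag}.png",im[:,:,::-1])
        for n in names:
            print(cam,n,[(np.round(r["point"],1).tolist(),round(r["conf"],2),onz(r["point"],cam,Z[n])[:2].round(4).tolist()) for r in finder.place_of(n,cam)[:3]])
E
python3 - <<'E'
from h import *
o=telemetry.get_obs();print(o["clock"],o["tool_pos"],o["tcp_rot"],o["joint_pos"])
for cam in("top","wrist"):
    im=snapshot(cam);cv2.imwrite(f"pics/{cam}1.png",im[:,:,::-1])
    for r in finder.regions_of("tote",cam)[:1]:
        c=cv2.minAreaRect(np.argwhere(r["region"])[:,::-1].astype(np.float32))
        b=np.array([onz(p,cam,.07)[:2] for p in cv2.boxPoints(c)])
        print(cam,r["conf"],b.round(3).tolist(),b.mean(0).round(3),[(np.linalg.norm(e).round(3),np.degrees(np.arctan2(e[1],e[0])).round(1)) for e in np.diff(b,axis=0)])
look(["collar_a_mid","collar_b_mid","tote"],None,("wrist",))
E
```

```text
2.8 [0.4538565  0.3312638  0.23143211] [2.30948178e-04 7.09836920e-01 7.04365899e-01 4.17232608e-04] [-0.87625822  0.4900059   0.31698645  1.69239018 -0.17644476  0.98641884
 -0.50433394]
top 0.76 [[0.416, 0.422], [0.632, 0.375], [0.592, 0.197], [0.378, 0.244]] [0.504 0.31 ] [(np.float64(0.221), np.float64(-12.2)), (np.float64(0.183), np.float64(-102.7)), (np.float64(0.219), np.float64(167.5))]
wrist 0.67 [[0.377, 0.263], [0.416, 0.427], [0.63, 0.392], [0.625, 0.21]] [0.512 0.323] [(np.float64(0.169), np.float64(76.8)), (np.float64(0.217), np.float64(-9.3)), (np.float64(0.182), np.float64(-91.7))]
wrist collar_a_mid []
wrist collar_b_mid []
wrist tote [([303.9, 173.6], 0.68, [0.5051, 0.3167])]
```

```bash
python3 -m handwheel '{"jaw":[0,0,0,0,0,0,0,0,0,0],"xyz":[[-3.2,1.3,0],[-3.2,1.3,0],[-3.2,1.3,0],[-3.2,1.3,0],[-3.2,1.3,0],[-3.2,1.3,0],[-3.2,1.3,0],[-3.2,1.3,0],[-3.2,1.3,0],[0,0,0]],"spin":[0,0,0,0,0,0,0,0,0,0]}'
python3 - <<'E'
from h import *
look(["collar_a_mid","collar_b_mid","tray_in","guard_handle"],2,("wrist",))
print(telemetry.get_obs()["tool_pos"])
E
```

```text
clock: 4.2
tool_pos: [0.5711, 0.0382, 0.2315]
tcp_rot: [0.002, 0.711, 0.703, -0.001]
ft_force: [-0.6, -0.5, 0.2]
width: 0.0854
grasp_force: 0.0
wrist collar_a_mid [([304.1, 184.3], 0.93, [0.6189, 0.022])]
wrist collar_b_mid [([208.9, 194.0], 0.82, [0.5163, 0.0128])]
wrist tray_in [([260.6, 184.7], 0.77, [0.572, 0.0169])]
wrist guard_handle [([450.7, 142.2], 0.21, [0.7023, 0.089])]
[0.56904633 0.04678729 0.23103866]
```

View pics/wrist2.png

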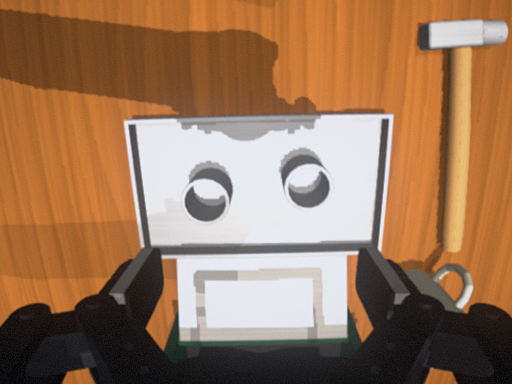

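The picture shows rim centres at about (308,186) for a and (206,201) for b, both standing. The arm was still settling when it was taken, so I'll measure again at rest.

Run:
```python
from h import *
im=snapshot("wrist");print(telemetry.get_obs()["tool_pos"])
look(["collar_a_mid","collar_b_mid","tray_in"],None,("wrist","wrist","top"))
print(telemetry.get_obs()["tool_pos"])
g=cv2.cvtColor(snapshot("wrist"),cv2.COLOR_RGB2GRAY)
c=cv2.HoughCircles(cv2.medianBlur(g,3),cv2.HOUGH_GRADIENT,1,50,param1=100,param2=20,minRadius=16,maxRadius=32)
for q in c[0][:6]: print(q, onz(q[:2],"wrist",.054).round(4))
```

```text
[0.56902558 0.0466371  0.2311075 ]
wrist collar_a_mid [([306.0, 190.6], 0.76, [0.6208, 0.0165])]
wrist collar_b_mid [([210.8, 203.3], 0.78, [0.5178, 0.0016])]
wrist tray_in [([262.1, 191.1], 0.92, [0.5739, 0.0075])]
wrist collar_a_mid [([306.8, 190.2], 0.74, [0.6218, 0.0156])]
wrist collar_b_mid [([209.7, 198.5], 0.71, [0.5169, 0.0061])]
wrist tray_in []
top collar_a_mid []
top collar_b_mid [([253.9, 228.3], 0.45, [0.5013, -0.0052])]
top tray_in [([252.0, 203.7], 0.78, [0.5804, 0.0027])]
[0.56931111 0.04440812 0.23127698]
[310.5 194.5  20.7] [0.622  0.0181 0.054 ]
[207.5 208.5  19.6] [0.5181 0.0033 0.054 ]
[443.5 294.5  19. ] [ 0.7828 -0.1031  0.054 ]
```

```bash
python3 -m handwheel '{"jaw":[0,0,0,0,0,0,0,0,0,0],"xyz":[[-0.7,1.4,2],[-0.7,1.4,2],[-0.7,1.4,2],[-0.5,1.1,2],[0,0,1.5],[0,0,1.5],[0,0,1],[0,0,0],[0,0,0],[0,0,0]],"spin":[0,0,0,0,0,0,0,0,0,0]}'
python3 - <<'E'
from h import *
g=cv2.cvtColor(snapshot("wrist"),cv2.COLOR_RGB2GRAY);o=telemetry.get_obs();print(o["tool_pos"],o["tcp_rot"])
c=cv2.HoughCircles(cv2.medianBlur(g,3),cv2.HOUGH_GRADIENT,1,50,param1=100,param2=25,minRadius=22,maxRadius=60)
for q in ([] if c is None else c[0][:5]): print(q, onz(q[:2],"wrist",.054).round(4))
look(["collar_a_mid","collar_b_mid"],None,("wrist",))
E
```

```text
clock: 6.15
tool_pos: [0.623, 0.0183, 0.1123]
tcp_rot: [0.001, 0.708, 0.706, 0.001]
ft_force: [-0.9, -0.1, 0.3]
width: 0.0854
grasp_force: 0.0
[0.62293557 0.01831975 0.11235403] [6.66106757e-04 7.07912209e-01 7.06299756e-01 7.17915374e-04]
[254.5 211.5  31.6] [0.6213 0.0182 0.054 ]
[ 94.5 240.5  41.4] [ 0.5136 -0.0027  0.054 ]
wrist collar_a_mid [([258.0, 201.3], 0.69, [0.6233, 0.0167])]
wrist collar_b_mid [([113.1, 216.1], 0.88, [0.517, 0.0054])]
```

```bash
python3 -m handwheel '{"jaw":[0,0,0,0,0,0,0,1,1,1],"xyz":[[0,-0.1,2],[0,0,2],[0,0,2],[0,0,2],[0,0,1.4],[0,0,0],[0,0,0],[0,0,0],[0,0,0],[0,0,0]],"spin":[0,0,0,0,0,0,0,0,0,0]}'
python3 -m handwheel '{"jaw":[1,1,1,1,1,1,1,1,1,1],"xyz":[[0,0,0],[0,0,0],[0,0,0],[0,0,0],[0,0,-2],[0,0,-3],[0,0,-3],[0,0,-3],[0,0,-3],[0,0,0]],"spin":[0,0,0,0,0,0,0,0,0,0]}'
```

```text
clock: 7.35
tool_pos: [0.622, 0.0183, 0.0187]
tcp_rot: [0.001, 0.708, 0.706, 0.001]
ft_force: [2.9, 0.4, -2.4]
width: 0.0482
grasp_force: 62.0
clock: 8.35
tool_pos: [0.6239, 0.018, 0.1613]
tcp_rot: [0.003, 0.708, 0.706, 0.003]
ft_force: [0.7, -0.7, -2.4]
width: 0.0483
grasp_force: 62.8
```

```bash
python3 -m handwheel '{"jaw":[1,1,1,1,1,1,1,1,1,1],"xyz":[[3,-1,0],[4,-1.4,0],[4,-1.4,0],[4.2,-1.4,0],[4,-1.4,0],[4,-1.4,0],[4,-1.4,0],[4,-1.2,0],[2,-0.5,0],[0,0,0]],"spin":[0,0,0,0,0,0,3,3,3.5,3]}'
python3 - <<'E'
from h import *
look(["tote","collar_a_mid"],3,("side",))
look(["tote"],3,("wrist",));o=telemetry.get_obs();print(o["tool_pos"],o["tcp_rot"],o["width"])
E
```

```text
clock: 9.35
tool_pos: [0.5112, 0.3575, 0.1544]
tcp_rot: [-0.002, 0.779, 0.628, -0.001]
ft_force: [-1.0, -1.1, -2.8]
width: 0.048
grasp_force: 62.7
side tote [([187.7, 165.8], 0.66, [0.5049, 0.3154])]
side collar_a_mid [([180.7, 113.3], 0.64, [0.5254, 0.5619])]
wrist tote [([262.4, 213.1], 0.58, [0.5108, 0.3118])]
[0.51517326 0.35002433 0.15629661] [ 3.19655473e-04  7.80901632e-01  6.24652915e-01 -1.12873442e-03] 0.04773160710529852
```

View pics/wrist3.png

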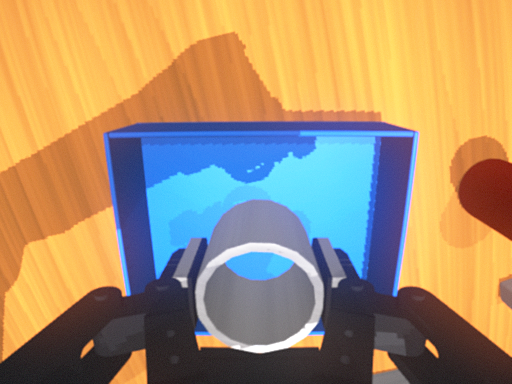

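The tote is squarely under the tool, with the collar gripped and upright over its floor. The far rim runs from (107,133) to (417,131). Lowering now.

```bash
python3 - <<'E'
from h import *
for p in[(107,133),(417,131)]: print(onz(p,"wrist",.07).round(3))
E
python3 -m handwheel '{"jaw":[1,1,1,1,1,1,1,1,1,1],"xyz":[[0,0,2],[0,0,3],[0,0,3],[0,0,2],[0,0,1.5],[0,0,1],[0,0,0.5],[0,0,0.3],[0,0,0.2],[0,0,0]],"spin":[0,0,0,0,0,0,0,0,0,0]}'
```

```text
[0.424 0.419 0.07 ]
[0.633 0.373 0.07 ]
clock: 10.6
tool_pos: [0.5156, 0.3518, 0.0228]
tcp_rot: [0.0, 0.781, 0.625, 0.0]
ft_force: [0.2, 0.1, -2.2]
width: 0.0479
grasp_force: 62.6
```

```bash
python3 -m handwheel '{"jaw":[1,1,1,1,0.2,0.2,0.2,0.2,0.2,0.2],"xyz":[[0,0,0.2],[0,0,0.2],[0,0,0],[0,0,0],[0,0,0],[0,0,0],[0,0,0],[0,0,0],[0,0,0],[0,0,0]],"spin":[0,0,0,0,0,0,0,0,0,0]}'
```

```text
clock: 11.6
tool_pos: [0.5153, 0.3515, 0.0183]
tcp_rot: [0.0, 0.781, 0.625, -0.0]
ft_force: [0.7, -0.1, 0.2]
width: 0.0683
grasp_force: 0.0
```

Raise, then go back to collar b at (0.518, 0.003), spinning back 12.5°.

```bash
python3 -m handwheel '{"jaw":[0.2,0.2,0.2,0.2,0,0,0,0,0,0],"xyz":[[0,0,-2],[0,0,-3],[0,0,-4],[0,0,-4],[0,0,-1],[0,0,0],[0,0,0],[0,0,0],[0,0,0],[0,0,0]],"spin":[0,0,0,0,-2.5,-2.5,-2.5,-2.5,-2.5,0]}'
python3 - <<'E'
from h import *
look(["collar_a_mid"],4,("wrist","side"));o=telemetry.get_obs();print(o["tool_pos"],o["tcp_rot"],o["width"])
E
```

```text
clock: 12.6
tool_pos: [0.5152, 0.3514, 0.1583]
tcp_rot: [-0.0, 0.708, 0.706, -0.0]
ft_force: [-0.5, 0.8, 0.1]
width: 0.0853
grasp_force: 0.0
wrist collar_a_mid [([260.7, 186.0], 0.82, [0.5178, 0.3478])]
side collar_a_mid [([285.0, 347.5], 0.38, [0.6014, -0.317])]
[0.51524416 0.3514931  0.15825248] [ 2.28973426e-05  7.08151437e-01  7.06060572e-01 -1.00689032e-04] 0.0855048890754567
```

View pics/side4.png

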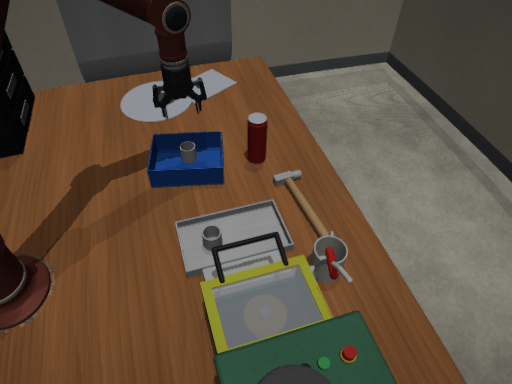

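Collar a stands in the tote at (188,152). Collar b is still in the tray at (212,238). Next, over to b.

```bash
python3 -m handwheel '{"jaw":[0,0,0,0,0,0,0,0,0,0],"xyz":[[-3,0,0],[-4,0.1,0],[-4.4,0.1,0],[-4.4,0.1,0],[-4.4,0,0],[-4.4,0,0],[-4.4,0,0],[-4,0,0],[-1.8,0,0],[0,0,0]],"spin":[0,0,0,0,0,0,0,0,0,0]}'
python3 -m handwheel '{"jaw":[0,0,0,0,0,0,0,0,0,0],"xyz":[[0,0,1],[0,0,1.5],[0,0,1.5],[0,0,0.5],[0,0,0],[0,0,0],[0,0,0],[0,0,0],[0,0,0],[0,0,0]],"spin":[0,0,0,0,0,0,0,0,0,0]}'
python3 - <<'E'
from h import *
g=cv2.cvtColor(snapshot("wrist"),cv2.COLOR_RGB2GRAY);o=telemetry.get_obs();print(o["tool_pos"],o["tcp_rot"])
c=cv2.HoughCircles(cv2.medianBlur(g,3),cv2.HOUGH_GRADIENT,1,50,param1=100,param2=25,minRadius=22,maxRadius=60)
for q in ([] if c is None else c[0][:5]): print(q, onz(q[:2],"wrist",.054).round(4))
look(["collar_b_mid"],None,("wrist",))
E
```

```text
clock: 13.8
tool_pos: [0.5175, -0.0009, 0.1587]
tcp_rot: [0.001, 0.711, 0.704, -0.001]
ft_force: [-0.5, -0.0, 0.1]
width: 0.0854
grasp_force: 0.0
clock: 14.8
tool_pos: [0.5176, 0.0035, 0.1136]
tcp_rot: [0.0, 0.708, 0.706, 0.0]
ft_force: [-0.7, -0.2, 0.5]
width: 0.0852
grasp_force: 0.0
[0.51755075 0.00351064 0.11350841] [1.16596185e-04 7.07958413e-01 7.06254100e-01 1.32719571e-04]
[259.5 210.5  29.7] [0.519  0.0036 0.054 ]
wrist collar_b_mid [([258.0, 198.1], 0.57, [0.5179, 0.0038])]
```

```bash
python3 -m handwheel '{"jaw":[0,0,0,0,0,0,0,1,1,1],"xyz":[[0,0.1,2],[0,0,2],[0,0,2],[0,0,2],[0,0,1.5],[0,0,0],[0,0,0],[0,0,0],[0,0,0],[0,0,0]],"spin":[0,0,0,0,0,0,0,0,0,0]}'
python3 -m handwheel '{"jaw":[1,1,1,1,1,1,1,1,1,1],"xyz":[[0,0,0],[0,0,0],[0,0,0],[0,0,0],[0,0,-2],[0,0,-3],[0,0,-3],[0,0,-3],[0,0,-3],[0,0,0]],"spin":[0,0,0,0,0,0,0,0,0,0]}'
```

```text
clock: 15.95
tool_pos: [0.5183, 0.0037, 0.0193]
tcp_rot: [-0.0, 0.708, 0.706, 0.0]
ft_force: [0.9, -0.4, 0.3]
width: 0.0483
grasp_force: 62.1
clock: 16.95
tool_pos: [0.5211, 0.0033, 0.1621]
tcp_rot: [0.003, 0.708, 0.706, 0.003]
ft_force: [1.2, -0.8, -2.0]
width: 0.048
grasp_force: 62.9
```

```bash
python3 -m handwheel '{"jaw":[1,1,1,1,1,1,1,1,1,1],"xyz":[[3,-0.5,0],[4,-0.5,0],[4.3,-0.5,0],[4.3,-0.5,0],[4.3,0,0],[4.3,0,0],[3.1,0,0],[0,0,0],[0,0,0],[0,0,0]],"spin":[0,0,0,0,0,0,0,6,6.5,0]}'
python3 -m handwheel '{"jaw":[1,1,1,1,1,1,1,1,1,1],"xyz":[[0,0,0],[0,0,0],[0,0,0],[0,0,2],[0,0,2],[0,0,2],[0,0,1],[0,0,0],[0,0,0],[0,0,0]],"spin":[0,0,0,0,0,0,0,0,0,0]}'
```

```text
clock: 17.95
tool_pos: [0.4978, 0.2766, 0.1566]
tcp_rot: [-0.0, 0.78, 0.625, -0.002]
ft_force: [-0.1, 0.2, -2.1]
width: 0.0481
grasp_force: 62.8
clock: 18.95
tool_pos: [0.5, 0.2768, 0.0894]
tcp_rot: [0.0, 0.781, 0.625, 0.001]
ft_force: [-0.2, -0.3, -2.7]
width: 0.0479
grasp_force: 62.7
```

```bash
python3 -m handwheel '{"jaw":[1,1,1,1,1,1,1,1,1,1],"xyz":[[0,0,1.5],[0,0,2],[0,0,1.5],[0,0,1],[0,0,0.5],[0,0,0.3],[0,0,0.2],[0,0,0.1],[0,0,0],[0,0,0]],"spin":[0,0,0,0,0,0,0,0,0,0]}'
python3 -m handwheel '{"jaw":[1,0.2,0.2,0.2,0.2,0.2,0.2,0.2,0.2,0.2],"xyz":[[0,0,0],[0,0,0],[0,0,0],[0,0,0],[0,0,0],[0,0,0],[0,0,-2],[0,0,-3],[0,0,-4],[0,0,-4]],"spin":[0,0,0,0,0,0,0,0,0,0]}'
```

```text
clock: 19.95
tool_pos: [0.4996, 0.2768, 0.0193]
tcp_rot: [-0.0, 0.781, 0.625, 0.001]
ft_force: [-1.5, -1.0, 5.2]
width: 0.0478
grasp_force: 63.7
clock: 20.95
tool_pos: [0.4987, 0.2763, 0.1482]
tcp_rot: [0.0, 0.781, 0.625, -0.001]
ft_force: [0.8, 1.0, -0.2]
width: 0.0683
grasp_force: 0.0
```

```bash
python3 -m handwheel '{"jaw":[0,0,0,0,0,0,0,0,0,0],"xyz":[[0,0,-3],[0,0,-3],[0,0,-3],[0,0,-1],[0,0,0],[0,0,0],[0,0,0],[0,0,0],[0,0,0],[0,0,0]],"spin":[0,7.8,7.8,7.8,7.8,7.8,7.8,7.7,7.7,7.7]}'
python3 -m handwheel '{"jaw":[0,0,0,0,0,0,0,0,0,0],"xyz":[[0.7,3,0],[0.7,4,0],[0.7,4.2,0],[0.8,4.2,0],[0.8,4.2,0],[0.8,4.2,0],[0.8,4.2,0],[0.8,3.5,0],[0.7,0,0],[0.7,0,0]],"spin":[7.6,0,0,0,0,0,0,0,0,0]}'
python3 - <<'E'
from h import *
o=telemetry.get_obs();print(o["tool_pos"],o["tcp_rot"],o["joint_pos"])
look(["guard_handle","guard_hinge","collar_a_mid"],5,("wrist","top","side"))
E
```

```text
clock: 21.95
tool_pos: [0.4988, 0.2766, 0.2471]
tcp_rot: [0.0, 0.998, 0.062, -0.0]
ft_force: [0.7, 0.3, 0.5]
width: 0.0857
grasp_force: 0.0
clock: 22.95
tool_pos: [0.5774, -0.0382, 0.2472]
tcp_rot: [-0.0, 1.0, -0.002, -0.0]
ft_force: [0.4, 0.6, 0.2]
width: 0.085
grasp_force: 0.0
[ 0.57738065 -0.03824986  0.24723394] [-2.86879811e-04  9.99997051e-01 -2.40728704e-03 -1.46390191e-04] [-0.45124841  0.5927038   0.80382707  1.6307601  -0.46391837  1.11943823
 -1.10119272]
wrist guard_handle [([361.6, 195.9], 0.94, [0.5769, -0.1122])]
wrist guard_hinge []
wrist collar_a_mid []
top guard_handle []
top guard_hinge [([366.5, 209.3], 0.89, [0.5676, -0.3396])]
top collar_a_mid [([140.2, 221.9], 0.45, [0.5117, 0.3603])]
side guard_handle [([243.1, 239.0], 0.61, [0.5705, -0.1071])]
side guard_hinge [([280.1, 347.3], 0.91, [0.5752, -0.3412]), ([230.9, 236.2], 0.64, [0.5514, -0.0716]), ([255.3, 157.4], 0.2, [0.6827, 0.1674])]
side collar_a_mid [([189.5, 150.0], 0.54, [0.5212, 0.3553])]
```

View pics/wrist5.png

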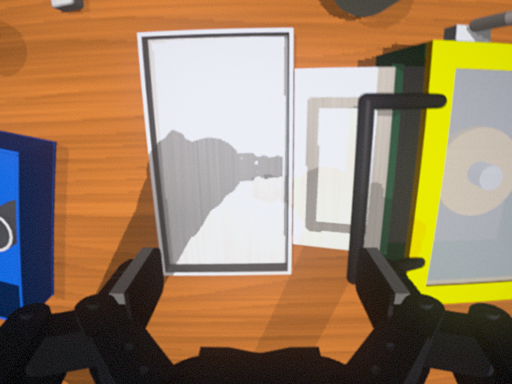

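View pics/side5.png

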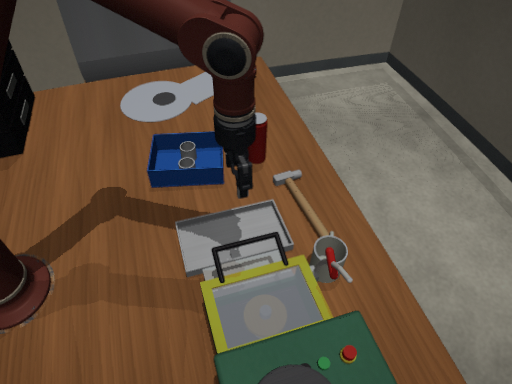

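Both collars stand in the tote, at (188,147) and (187,162). In the wrist view the bar runs from (365,100) to (355,278). I'll work out its line.

Run:
```python
from h import *
snapshot("wrist");print(telemetry.get_obs()["tool_pos"])
for p in[(365,105),(361.6,190),(355,275),(361.6,195.9)]: print(p,onz(p,"wrist",.15).round(4))
for p in[(293,30),(291,272),(141,35),(165,272)]: print(p,onz(p,"wrist",.03).round(4))
```

```text
[ 0.5772046  -0.03729541  0.24738601]
(365, 105) [ 0.6427 -0.1114  0.15  ]
(361.6, 190) [ 0.5802 -0.1139  0.15  ]
(355, 275) [ 0.5074 -0.1154  0.15  ]
(361.6, 195.9) [ 0.5755 -0.1144  0.15  ]
(293, 30) [ 0.7114 -0.0708  0.03  ]
(291, 272) [ 0.44   -0.0754  0.03  ]
(141, 35) [0.7086 0.0829 0.03  ]
(165, 272) [0.4394 0.079  0.03  ]
```

```bash
python3 -m handwheel '{"jaw":[0,0,0,0,0,0,0,0,0,0],"xyz":[[0,2,0],[0,2,0],[0,2,0.8],[0,1.8,0.8],[-0.2,0,0.8],[0,0,0.8],[0,0,0],[0,0,0],[0,0,0],[0,0,0]],"spin":[-1.5,0,0,0,0,0,0,0,0,0]}'
python3 - <<'E'
from h import *
look(["guard_handle"],6,("wrist",))
o=telemetry.get_obs();print(o["tool_pos"],o["tcp_rot"])
E
```

```text
clock: 24.6
tool_pos: [0.577, -0.1149, 0.2157]
tcp_rot: [0.0, 1.0, 0.012, 0.0]
ft_force: [-0.8, -0.0, -0.5]
width: 0.0854
grasp_force: 0.0
wrist guard_handle [([260.1, 210.5], 0.95, [0.5754, -0.1154])]
[ 0.57683024 -0.11523188  0.21563438] [6.55404704e-05 9.99925792e-01 1.21788653e-02 2.86513906e-04]
```

View pics/wrist6.png

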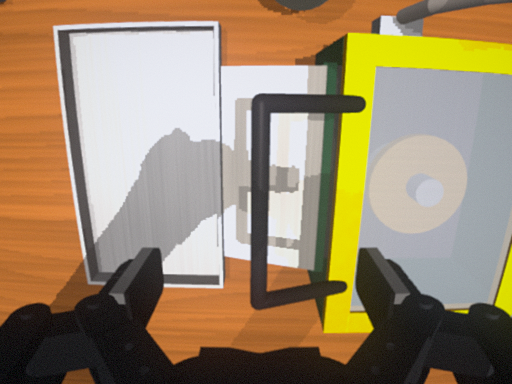

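The bar sits under the TCP at column 260, with its middle at (0.575, -0.115). I'll pre-close, descend and grip.

```bash
python3 -m handwheel '{"jaw":[0.5,0.5,0.5,0.5,0.5,0.5,0.5,0.5,0.5,0.5],"xyz":[[0,0,0],[0,0,0],[0,0,0],[0,0,2],[0,0,2],[0,0,2],[0,0,1.5],[0,0,0.9],[0,0,0],[0,0,0]],"spin":[0,0,0,0,0,0,0,0,0,0]}'
python3 -m handwheel '{"jaw":[1,1,1,1,1,1,1,1,1,1],"xyz":[[0,0,0],[0,0,0],[0,0,0],[0,0,0],[0,0,0],[0,0,0],[0,0,0],[0,0,0],[0,0,0],[0,0,0]],"spin":[0,0,0,0,0,0,0,0,0,0]}'
python3 - <<'E'
import numpy as np
for t in range(0,50,5):
    a=np.radians(t);print(t,np.round([22.5-(22.5*np.cos(a)-3*np.sin(a)),22.5*np.sin(a)+3*np.cos(a)-3],2))
E
```

```text
clock: 25.7
tool_pos: [0.577, -0.1158, 0.1319]
tcp_rot: [0.0, 1.0, 0.012, 0.0]
ft_force: [0.3, 0.1, -0.0]
width: 0.0425
grasp_force: 0.0
clock: 26.7
tool_pos: [0.5771, -0.1151, 0.1322]
tcp_rot: [-0.0, 1.0, 0.012, 0.001]
ft_force: [-0.1, 1.3, 6.1]
width: 0.0102
grasp_force: 58.6
0 [0. 0.]
5 [0.35 1.95]
10 [0.86 3.86]
15 [1.54 5.72]
20 [2.38 7.51]
25 [3.38 9.23]
30 [ 4.51 10.85]
35 [ 5.79 12.36]
40 [ 7.19 13.76]
45 [ 8.71 15.03]
```

Bar gripped. Now lift along the arc, 0–25°, then 25–45°.

```bash
python3 -m handwheel '{"jaw":[1,1,1,1,1,1,1,1,1,1],"xyz":[[0,0.15,-0.98],[0,0.20,-0.97],[0,0.24,-0.96],[0,0.27,-0.95],[0,0.32,-0.94],[0,0.36,-0.92],[0,0.40,-0.91],[0,0.44,-0.88],[0,0.48,-0.87],[0,0.52,-0.85]],"spin":[0,0,0,0,0,0,0,0,0,0]}'
python3 -m handwheel '{"jaw":[1,1,1,1,1,1,1,1,1,1],"xyz":[[0,0.55,-0.82],[0,0.58,-0.80],[0,0.62,-0.77],[0,0.66,-0.74],[0,0.69,-0.71],[0,0.71,-0.69],[0,0.74,-0.65],[0,0.78,-0.62],[0,0,0],[0,0,0]],"spin":[0,0,0,0,0,0,0,0,0,0]}'
python3 - <<'E'
from h import *
snapshot("wrist");snapshot("wrist")
look(["guard_handle"],None,("wrist","side"))
for c in("top","side"):
    im=snapshot(c);cv2.imwrite(f"pics/{c}7.png",im[:,:,::-1])
cv2.imwrite("pics/side7c.png",cv2.resize(im[180:384,170:400,::-1],None,fx=2.8,fy=2.8,interpolation=cv2.INTER_CUBIC))
o=telemetry.get_obs();print(o["tool_pos"],o["tcp_rot"],o["ft_force"],o["width"])
p=o["tool_pos"];dy=p[1]+.1151;dz=p[2]-.1322
print(np.degrees(np.arctan2(.030+dz,.225+dy)-np.arctan2(.03,.225)),np.hypot(.03+dz,.225+dy),np.hypot(.03,.225))
E
```

```text
clock: 27.7
tool_pos: [0.5773, -0.1473, 0.2243]
tcp_rot: [-0.002, 1.0, 0.013, -0.0]
ft_force: [2.5, 5.2, -1.9]
width: 0.0097
grasp_force: 58.3
clock: 28.7
tool_pos: [0.578, -0.1993, 0.2844]
tcp_rot: [-0.004, 1.0, 0.013, -0.0]
ft_force: [-2.8, 11.5, 9.7]
width: 0.0099
grasp_force: 58.7
wrist guard_handle [([259.5, 278.0], 0.75, [0.4835, -0.2004])]
side guard_handle [([259.4, 232.5], 0.95, [0.6097, -0.1004])]
[ 0.57800869 -0.19903936  0.28424125] [-3.86471213e-03  9.99906766e-01  1.30939283e-02 -2.69092180e-04] [-3.50256936 10.58763138  9.74887857] 0.009717935658795291
44.63386729343737 0.23029789657797384 0.22699118925632333
```

View pics/side7c.png

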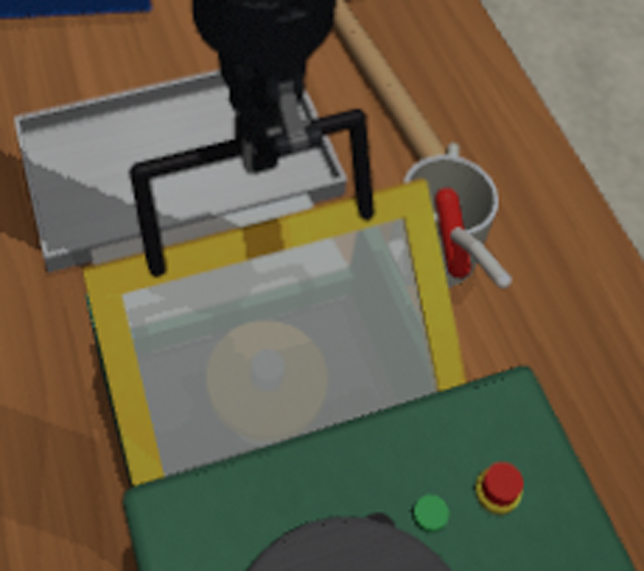

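```bash
cat > ang.py <<'E'
from h import *
from scipy.optimize import minimize_scalar
B=np.array([.575,-.1152]);yaw=np.radians(1.2)
mx=np.array([np.sin(yaw),-np.cos(yaw),0]);my=np.array([np.cos(yaw),np.sin(yaw),0]);Hn=np.array([*B,.12])+.225*mx
def edge(cam,th,ts):
    out=[]
    for h in(.005,-.005):
        x,z=-.17*np.cos(th)+h*np.sin(th),.17*np.sin(th)+h*np.cos(th)
        out.append([proj(Hn+x*mx+t*my+[0,0,z],cam) for t in ts])
    return np.array(out)
def obs(f,cam):
    im=cv2.imread(f);hsv=cv2.cvtColor(im,cv2.COLOR_BGR2HSV);m=cv2.inRange(hsv,(24,150,60),(36,255,255))
    return m
def resid(f,cam,th):
    m=obs(f,cam);k=1 if cam=="side" else 0   # side: topmost row per column; top: leftmost column per row
    r=[]
    e=edge(cam,th,np.linspace(-.105,.105,22))
    e=e[np.argmin(e[:,10,k])]
    for c,rw in e:
        if k: v=m[:,int(round(c))]; i=np.flatnonzero(v); 
        else: v=m[int(round(rw))]; i=np.flatnonzero(v)
        if len(i): r.append(i[0]-(rw if k else c))
    return np.median(r),np.round(r,1)
if __name__=="__main__":
    import sys
    for cam in("side","top"):
        b,_=resid(f"pics/{cam}0.png",cam,0);print(cam,"bias",b)
        for d in(41,43,45,47): print(d,resid(f"pics/{cam}{sys.argv[1]}.png",cam,np.radians(d))[0]-b)
E
python3 ang.py 7
```

```text
side bias -0.06880669179167853
41 3.603534725898811
43 3.0796672436372035
45 2.21378851144911
47 1.6306449009403536
top bias 0.8903175832542161
41 41.94393069967629
43 40.17427138891699
45 37.871288631463074
47 36.48345658868243
```

Run:
```python
from ang import *
print(resid("pics/side7.png","side",np.radians(44))[1]);print(resid("pics/top7.png","top",np.radians(44))[1])
for t in(41,45,49):
  print(t,*[edge(c,np.radians(t),[-.115,.115]).round(1).tolist() for c in("side","top")])
```

```text
[ 1.7  2.2  2.7  5.1  2.6  2.   2.5  1.9  2.4  2.8  3.1  2.5  2.9  2.3
  2.7  3.  10.4  2.8  3.1  2.5]
[73.6 75.7  5.8  5.8]
41 [[[200.3, 274.9], [320.2, 242.2]], [[199.9, 273.9], [318.1, 241.8]]] [[[334.3, 247.1], [333.5, 161.0]], [[331.3, 246.9], [330.5, 161.4]]]
45 [[[200.8, 276.6], [322.7, 243.2]], [[200.3, 275.1], [320.6, 242.3]]] [[[338.2, 247.4], [337.3, 160.6]], [[334.9, 247.2], [334.1, 161.0]]]
49 [[[201.6, 278.7], [325.5, 244.6]], [[200.9, 276.9], [323.2, 243.4]]] [[[342.2, 247.6], [341.3, 160.2]], [[338.8, 247.4], [337.9, 160.5]]]
```

Run:
```python
from ang import *
for f in("0","7"):
  hsv=cv2.cvtColor(cv2.imread(f"pics/top{f}.png"),cv2.COLOR_BGR2HSV)
  for r in (163,166,169,172,176,236,240,243,246): print(f,r,[tuple(int(q) for q in hsv[r,c]) for c in (range(303,316) if f=="0" else range(330,346))])
im=cv2.imread("pics/top7.png");a=cv2.resize(im[140:265,270:400],None,fx=4,fy=4,interpolation=cv2.INTER_NEAREST)
cv2.imwrite("pics/top7c.png",a)
print(finder.place_of("mark","top")[:2],proj(Hn+.129*(-mx*.7071+np.array([0,0,.7071]))+.129*my,"top"))
```

```text
0 163 [(13, 146, 140), (13, 146, 140), (13, 144, 138), (13, 146, 133), (12, 144, 136), (12, 146, 138), (13, 148, 140), (12, 143, 144), (13, 146, 148), (13, 149, 149), (13, 150, 150), (13, 150, 148), (13, 151, 147)]
0 166 [(13, 150, 150), (13, 151, 150), (13, 147, 153), (13, 147, 151), (12, 149, 151), (13, 147, 153), (13, 153, 150), (13, 146, 150), (14, 155, 151), (14, 151, 152), (14, 151, 154), (15, 152, 148), (14, 153, 152)]
0 169 [(13, 150, 150), (13, 150, 148), (13, 148, 148), (13, 147, 151), (13, 144, 149), (13, 147, 132), (12, 128, 112), (23, 125, 104), (30, 173, 137), (31, 191, 172), (30, 199, 177), (31, 197, 176), (30, 200, 176)]
0 172 [(13, 146, 148), (12, 137, 141), (12, 125, 124), (15, 100, 89), (14, 64, 68), (26, 31, 57), (27, 42, 55), (30, 117, 83), (30, 168, 137), (30, 189, 173), (31, 189, 179), (31, 200, 176), (31, 195, 179)]
0 176 [(9, 12, 151), (14, 24, 139), (16, 25, 133), (21, 20, 129), (27, 21, 120), (48, 26, 99), (54, 44, 81), (33, 92, 91), (30, 164, 138), (31, 195, 171), (31, 193, 178), (30, 193, 176), (31, 195, 178)]
0 236 [(20, 15, 149), (18, 21, 147), (21, 23,
[... 2459 characters left out ...]
, 116), (5, 145, 116), (5, 140, 120), (5, 142, 122), (4, 145, 120), (5, 137, 123), (5, 145, 120)]
7 243 [(5, 131, 111), (4, 136, 111), (5, 135, 113), (6, 142, 113), (4, 135, 117), (5, 141, 116), (4, 140, 118), (4, 136, 118), (5, 143, 118), (5, 139, 119), (5, 139, 121), (6, 144, 122), (5, 138, 124), (5, 138, 122), (5, 149, 120), (5, 146, 119)]
7 246 [(5, 146, 112), (4, 137, 115), (5, 138, 116), (4, 135, 115), (5, 142, 117), (6, 147, 118), (5, 139, 121), (5, 139, 119), (6, 148, 119), (5, 145, 120), (5, 138, 120), (5, 143, 121), (6, 145, 120), (4, 142, 120), (6, 146, 122), (5, 137, 121)]
[{'point': [347.5, 157.9], 'conf': 0.6}, {'point': [140.3, 218.0], 'conf': 0.4}] [343.5661713  157.42156669]
```

View pics/top7c.png

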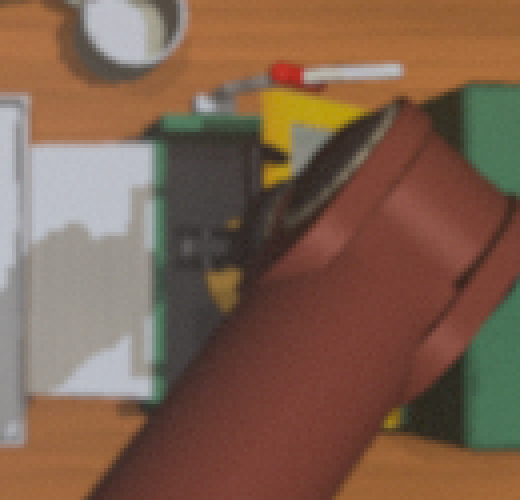

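The top view shows the guard's front edge at column 335; a 45° opening predicts 334–335. The arm kinematics give 44–45°, so the guard is at the mark and held.

Run:
```python
from rig import telemetry,job
o=telemetry.get_obs();print(o["clock"],o["tool_pos"],o["ft_force"],o["grasp_force"])
print(job.job_done())
```

```text
29.15 [ 0.57801277 -0.1990157   0.28419394] [-2.82281371 10.40124953  9.40255637] 58.72988998889923
the job is handed in; nothing more can be done
None
```

I handed the job in at 29 s: both collars stand upright in the blue tote, placed with the guard shut, and the arm is holding the guard open at about 45° (my estimates range from 44° to 46°).

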